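Click the shoe dryer's roller lever switch

ROBOT

A 7-joint arm with a two-finger parallel gripper is mounted at the origin on the work surface. World frame = base frame: x ahead of the robot, y to its left, z up, the work surface at z = 0. Lengths are in m, angles in rad, forces in N, time in s.
With the tool pointing down it reaches from about 0.4 to 0.85 m from the base axis. Payload 10.4 kg.
Tool frame: the origin (TCP) lies between the finger pads; the fingertips stand ahead of it and the grasp point (between the pads) lies 5 mm behind it (manip.tip_extent is the z of the fingertips in the tool frame, in m); z points along the fingers, y is the line along which they close (so a half turn about z gives the same grasp; the last joint's range is limited). The gripper opens to 85 mm and grips with 20 to 120 N. Pads are 22 mm wide; open, the fingers measure 114 mm over their backs; the gripper's body (76 mm by 85 mm) begins 54 mm behind the grasp point. The pads swing forward as they close: fully open they stand 13 mm farther back than shut.
Start: joints at [-1.373, 0.332, -0.065, 1.46, 0.022, 1.35, -0.088], TCP at [0.137, 0.61, 0.208] pointing down, gripper open.
Joint ranges: [-2.6, 2.6], [-0.5, 2.12], [-1.47, 1.34], [0.16, 2.42], [-1.27, 4.41], [0.06, 2.06], [-2.6, 2.6]. Speed limits (rad/s): [2.22, 2.22, 2.79, 2.79, 3.14, 3.14, 3.14].

INTERFACE

Orientations are given as a unit quaternion [x, y, z, w].
In Python, from workcell import status, viewer, manip gives the robot as it stands.
- The arm moves only by the tool play_rows, never from a script. Its argument "plan" is one flat list of numbers, 7 for each row, row after row: the turn, a rotation vector about the tool's x, y, z in degrees, then the shift along the tool's x, y, z in m, then the opening, from 0 (shut) to 1 (fully open). In form: [ax, ay, az, dx, dy, dz, grip, ax, ay, az, dx, dy, dz, grip, ...]. A call has 1 to 20 rows; each row is the pose to reach, as a shift and turn from the pose commanded when the call began, along the tool's axes at that moment; what a row does not reach only later rows make up. A row lasts 1/8 s, in which the tool goes at most 62.5 mm and 10.7 degrees, less where a joint would pass 70% of its speed; a pose out of reach is approached as far as the arm can. A call with a gripper value outside its range is refused whole. The fingers move at their own pace and stop on an object; "squeeze" is the grip in N (left out, the last holds). Time passes only in rows, so rows that repeat a pose let the fingers close. It gives the time, the measured TCP pose, the force, the opening and the grip force at its end, in the units of the state.
- status.get_obs(): the state, without advancing time (a new reading comes with each control period).
- viewer.camera(name): name is "side" or "top" or "wrist"; returns the picture (384x512x3 uint8, red, green, blue); there is no depth.
- viewer.camera_model(name): a dict with "fx", "fy", "cx", "cy" (pixels), "R" (3x3) and "t" (3): a world point X has camera coordinates R X + t. Camera axes: x right, y down, z forward; pixel columns grow to the right and rows downward; lengths in m; the calibration is good to about 2 mm. A picture is of the moment at which its call begins: read the wrist's pose just before it. camera_model takes no time and is no camera call; for the wrist camera it gives the pose at the moment of the call.
- manip.hand_in(): hands the job in; it is judged then, once.
The state is a dict: "clock": time; "joint_pos": joint angles; "joint_velocities": joint speeds; "tau": joint torques, N m; "position": TCP position; "ee_rot": TCP orientation; "ft_force": force on the tool from outside, world axes, zero at the start; "torque": the same for the moment, N m; "grip_width": opening from 0.0 (shut) to 1.0 (fully open); "grasp_force": force on a finger pad.
Only numpy, scipy, OpenCV 4.12 (cv2) and the standard library are available. Lean on these libraries where they do the work, as an engineer would, in place of code of your own. Each camera call takes 0.05 s, during which the arm holds its last target. There are 200 camera calls.

TASK

The cover is off the shoe dryer on the rack and its cover switch needs a test: from above, press down the sprung lever that carries a roller just until the switch clicks, keep it clicked for a second, then let it spring back up and move clear. Do not push the lever far past the click, and leave the neighbouring plain lever without a roller alone.

Things in the scene. Friction and masses are not known exactly. Their poses are not given: they have to be found in the camera images.
- roller (a point): Centre of the roller (22 mm diameter, 20 mm wide) on the free end of a steel lever on a black switch, one of two standing 150 mm apart, either way round, on a grey shoe dryer base (fixed, 230 x 280 x 45 mm). At rest it is 133 mm above the rack, free air below. Axes at rest (they turn with the lever): x level towards the hinge, which is 80 mm along x and 30 mm lower; y along the axle; z up.
- roller_lever (a joint): Angle of the roller lever, rad: 0 at rest (up), grows as the roller is pushed down. Clicks at 0.18 (roller 15 mm below rest); over 0.38 (32 mm) is damaging overtravel; hard stop 0.50 (42 mm). Aim for about 0.27 (22 mm down; the roller also moves 3 mm away from the hinge). Sprung back up; pressing takes 2 N at first, 4 N at the click, 5 N at 0.38, no felt step.
- plain_tip (a point): Tip of the neighbouring switch's plain lever: the same black switch, but its arm is a bare steel rod 8 mm thick, 85 mm long, with no roller. Axes as for the roller; at rest 133 mm above the rack. Not to be pressed. Behind the two switches stand two 40 mm tall pipe stubs; a small brush lies on the deck between them.
- plain_lever (a joint): Angle of the plain lever, rad: 0 at rest (up), grows as it is pushed down. It must stay below 0.08 (tip 7 mm down).

How it is judged:
By the outcome, as a careful person would: the job done as asked, in the order asked, and still so for the second after the job is handed in, with the robot touching nothing.
It also fails if it takes over 32 s, if anything falls off the work surface, if the arm or the gripper's body presses on something with over 40 N, if the wrist force passes 120 N, or if a joint passes its speed limit or range.

## Working session

There is one attempt and no reset: what is moved stays moved. The work goes in short steps, Python scripts to look and compute and a tool call to move; the robot and the scene stay as the last step left them, time stands still between calls to the robot, and variables do not carry over. Pictures are saved under pics/ and viewed, at most 10 in all, crops included, and the job is handed in when it is done.

Besides the shell and the picture viewer there is one more tool, called after "Emit:" by a JSON object that holds its "method" and its "body". play_rows: Moves the arm, as the interface text tells. Its arguments: {"type":"object","properties":{"plan":{"type":"array","items":{"type":"number"}},"squeeze":{"type":"number"}},"required":["plan"]}

```bash
mkdir -p pics; python3 - <<'E'
from workcell import status, viewer, manip
import cv2
print(status.get_obs(), manip.tip_extent)
for n in ("side","top"):
    m=viewer.camera_model(n); print(n,m)
    cv2.imwrite(f"pics/{n}1.png",viewer.camera(n)[:,:,::-1])
E
```

```text
{'clock': 0.0, 'joint_pos': array([-1.37259096,  0.33288433, -0.0647159 ,  1.46094182,  0.02160621,
        1.34992949, -0.08848923]), 'joint_velocities': array([-8.12494574e-04,  1.05999126e-03,  7.58802744e-05, -6.01947985e-05,
        1.29387004e-03, -1.72935514e-03, -1.51071043e-03]), 'tau': array([-2.74665608e-04, -6.25437641e+01,  4.90196084e-02, -3.91618395e+01,
        1.62121706e-02,  9.68365028e-03, -2.51444817e-05]), 'position': array([0.13679306, 0.60941488, 0.207108  ]), 'ee_rot': array([ 1.10154581e-01,  9.93914197e-01, -7.32094470e-04, -4.59073804e-05]), 'ft_force': array([-0.27384003, -0.00819061, -0.11087314]), 'torque': array([-0.00349604, -0.0064511 ,  0.03789795]), 'grasp_force': 0.0, 'grip_width': 0.99925937399647} 0.014
side {'fx': 418.4278422340812, 'fy': 418.4278422340812, 'cx': 258.1915614587315, 'cy': 189.39081574451257, 'R': array([[ 0.95390263, -0.29996005,  0.00968225],
       [-0.14127168, -0.47725417, -0.86733544],
       [ 0.26478688,  0.82598573, -0.49762986]]), 't': array([-0.59675585,  0.24790349,  0.53456204])}
top {'fx': 408.1779903392721, 'fy': 408.1779903392721, 'cx': 248.4842868780373, 'cy': 196.8660872610218, 'R': array([[ 0.02630087, -0.99927263,  0.02761314],
       [-0.98842567, -0.03012402, -0.148685  ],
       [ 0.14940867, -0.02338299, -0.98849901]]), 't': array([0.0073239 , 0.64684429, 0.74593359])}
```

View pics/side1.png

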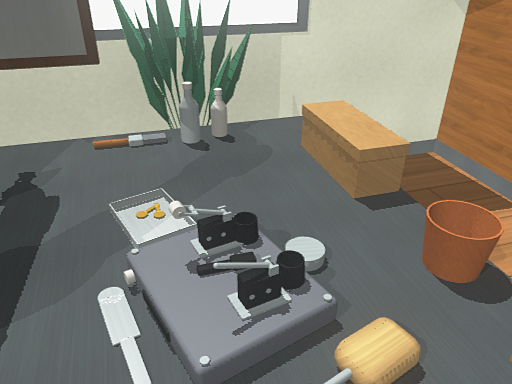

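View pics/top1.png

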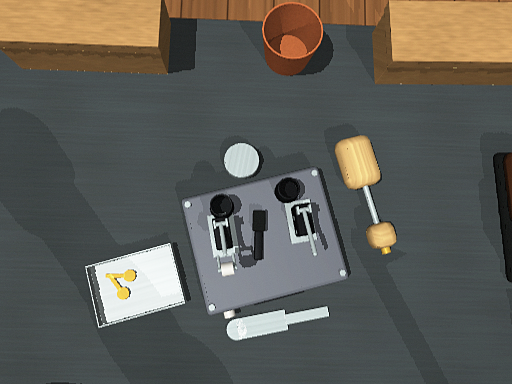

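The side view shows the roller (white) near (177,209) and the plain rod with its tip near (217,266). In the top view the roller is near (228,268), its lever runs up to the hinge near (220,222), and the plain tip is near (315,252).

```bash
cat > h.py <<'E'
import numpy as np, cv2
from workcell import status, viewer, manip
def tri(px):  # {cam:(u,v)} -> point, gap residual
    A=np.zeros((3,3));b=np.zeros(3);L=[]
    for m,(u,v) in px:
        R=np.array(m["R"]);c=-R.T@np.array(m["t"])
        d=R.T@np.array([(u-m["cx"])/m["fx"],(v-m["cy"])/m["fy"],1]);d/=np.linalg.norm(d)
        P=np.eye(3)-np.outer(d,d);A+=P;b+=P@c;L.append((P,c))
    X=np.linalg.solve(A,b);return X,[np.linalg.norm(P@(X-c)) for P,c in L]
def plane(m,uv,z):
    R=np.array(m["R"]);c=-R.T@np.array(m["t"])
    d=R.T@np.array([(uv[0]-m["cx"])/m["fx"],(uv[1]-m["cy"])/m["fy"],1]);return c+d*(z-c[2])/d[2]
def proj(m,X):
    p=np.array(m["R"])@X+np.array(m["t"]);return p[:2]/p[2]*[m["fx"],m["fy"]]+[m["cx"],m["cy"]]
E
python3 - <<'E'
from h import *
s,t=[viewer.camera_model(n) for n in("side","top")]
for n,(u0,u1,v0,v1) in (("side",(160,195,198,222)),("top",(212,245,255,282))):
    im=cv2.imread(f"pics/{n}1.png")[v0:v1,u0:u1].astype(int)
    m=((im.min(2)>150)&(im[:,:,2]-im[:,:,0]>4)).astype(np.uint8)
    k,l,st,c=cv2.connectedComponentsWithStats(m)
    for i in range(1,k):
        if st[i,4]>8: print(n,st[i]+[u0,v0,0,0,0],c[i]+[u0,v0])
print(tri([(s,(177,209)),(t,(228,268))]))
print("plain",tri([(s,(217,266)),(t,(315,252))]))
a=cv2.imread("pics/side1.png")[170:320,120:320];b=cv2.imread("pics/top1.png")[170:320,180:350]
cv2.imwrite("pics/crop1.png",np.hstack([cv2.resize(a,(400,300)),cv2.resize(b,(340,300))]))
for q in((322,172),(342,274),(211,308),(186,205)): print(plane(t,q,.045),plane(t,q,.1))
print("floor check: deck corners in side",[tri([(s,a),(t,b)]) for a,b in (((204,360),(342,273)),((327,298),(315,173)),((134,251),(211,307)))])
E
```

```text
side [169 201  14  12  94] [174.34042553 205.55319149]
top [221 263  13  13 129] [226.98449612 269.0620155 ]
(array([0.51071015, 0.05907793, 0.13496768]), [np.float64(0.0003935489092755382), np.float64(0.0003935489092753512)])
plain (array([ 0.54132596, -0.0884671 ,  0.13266524]), [np.float64(0.00048041692677153853), np.float64(0.0004804169267714912)])
[ 0.70112984 -0.11878318  0.045     ] [ 0.68903112 -0.10740896  0.1       ]
[ 0.50325328 -0.15708594  0.045     ] [ 0.50495999 -0.14303942  0.1       ]
[0.43438399 0.09023957 0.045     ] [0.44089557 0.08703072 0.1       ]
[0.6272266  0.14637015 0.045     ] [0.62028395 0.13924519 0.1       ]
floor check: deck corners in side [(array([ 0.50552599, -0.15657991,  0.04719729]), [np.float64(0.00033078063185945975), np.float64(0.0003307806318594764)]), (array([ 0.69781015, -0.10431661,  0.04718978]), [np.float64(0.00038001822933080227), np.float64(0.000380018229330588)]), (array([0.43579747, 0.09027344, 0.0461024 ]), [np.float64(0.0005297403727758237), np.float64(0.000529740372775799)])]
```

View pics/crop1.png

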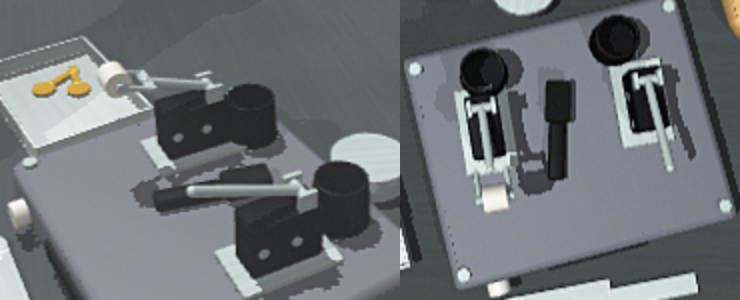

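Emit:
{"method": "play_rows", "body": {"plan": [0, 0, 62, -0.48, -0.458, -0.01, 0, 0, 0, 62, -0.48, -0.458, -0.01, 0, 0, 0, 62, -0.48, -0.458, -0.01, 0, 0, 0, 62, -0.48, -0.458, -0.01, 0, 0, 0, 62, -0.48, -0.458, -0.01, 0, 0, 0, 62, -0.48, -0.458, -0.01, 0, 0, 0, 62, -0.48, -0.458, -0.01, 0, 0, 0, 62, -0.48, -0.458, -0.01, 0, 0, 0, 62, -0.48, -0.458, -0.01, 0, 0, 0, 62, -0.48, -0.458, -0.01, 0, 0, 0, 62, -0.48, -0.458, -0.01, 0, 0, 0, 62, -0.48, -0.458, -0.01, 0, 0, 0, 62, -0.48, -0.458, -0.01, 0, 0, 0, 62, -0.48, -0.458, -0.01, 0, 0, 0, 62, -0.48, -0.458, -0.01, 0, 0, 0, 62, -0.48, -0.458, -0.01, 0, 0, 0, 62, -0.48, -0.458, -0.01, 0, 0, 0, 62, -0.48, -0.458, -0.01, 0]}}

```text
clock: 2.35
position: [0.5049, 0.0579, 0.2179]
ee_rot: [0.606, 0.795, 0.0, -0.0]
ft_force: [0.4, -0.1, 0.1]
grip_width: 0.002
grasp_force: 0.0
```

```bash
python3 - <<'E'
from h import *
o=status.get_obs();print(o["clock"],o["position"],o["ee_rot"],o["ft_force"],o["grip_width"],manip.tip_extent)
w=viewer.camera_model("wrist");s=viewer.camera_model("side")
a=viewer.camera("wrist")[:,:,::-1];b=viewer.camera("side")[:,:,::-1]
print("wrist roller pred",proj(w,np.array([.509,.058,.133])),"side: tip pred",proj(s,o["position"]-[0,0,.014]),"tip+13",proj(s,o["position"]-[0,0,.027]))
cv2.imwrite("pics/s2.png",b)
cv2.imwrite("pics/c2.png",np.hstack([cv2.resize(a,(400,300)),cv2.resize(b[120:270,100:300],(400,300))]))
E
```

```text
2.35 [0.50488901 0.05786997 0.21791184] [ 6.06320113e-01  7.95220672e-01  6.01071762e-05 -2.75238548e-05] [ 0.42548332 -0.08400076  0.12017549] 0.0018395385543775926 0.014
wrist roller pred [257.33049385 193.32876079] side: tip pred [169.32493708 170.39427554] tip+13 [170.16582074 178.1888902 ]
```

View pics/c2.png

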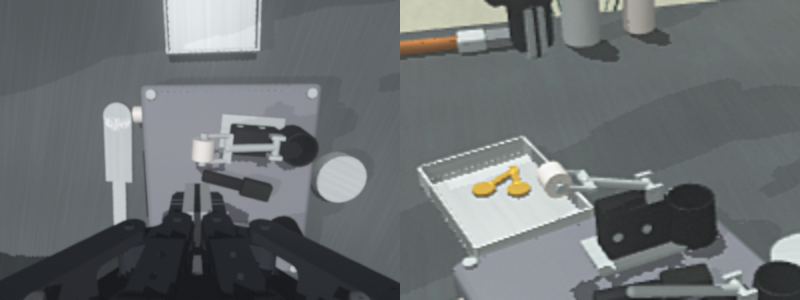

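The wrist view puts the roller at about (260,192), close to the prediction. In the side view the fingers end near (169,146), above the predicted row of 170, so I'll zoom in.

```bash
python3 - <<'E'
from h import *
t=viewer.camera_model("top");b=cv2.imread("pics/s2.png");a=viewer.camera("top")[:,:,::-1]
o=status.get_obs();print(o["position"],proj(t,o["position"]-[0,0,.014]))
cv2.imwrite("pics/c3.png",np.hstack([cv2.resize(b[80:230,120:220],(400,600),interpolation=0),cv2.resize(a[150:350,180:310],(390,600))]))
E
```

```text
[0.50490149 0.05780622 0.21787907] [227.67480869 273.24487545]
```

View pics/c3.png

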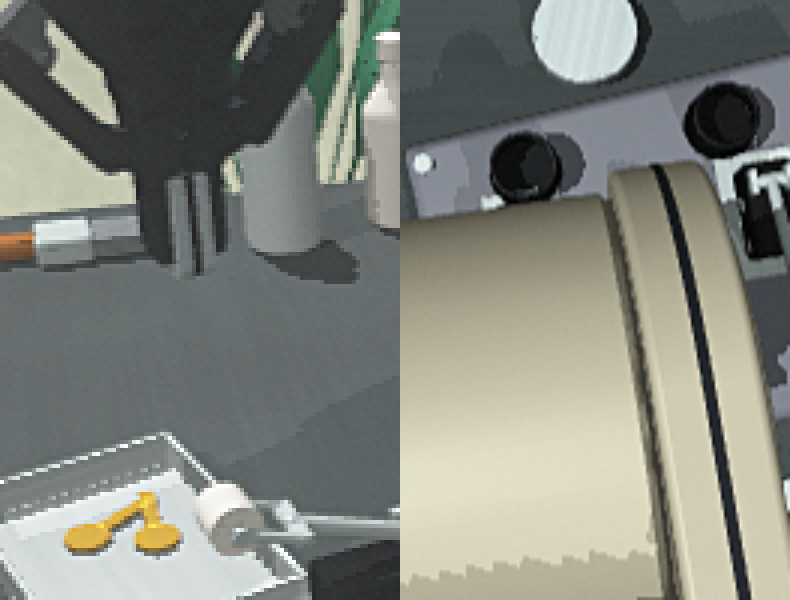

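Emit:
{"method": "play_rows", "body": {"plan": [0, 0, 0, 0, 0, 0.01, 0, 0, 0, 0, 0, 0.02, 0, 0, 0, 0, 0, 0.03, 0, 0, 0, 0, 0, 0.03, 0]}}

```text
invalid input
```

```bash
python3 - <<'E'
from h import *
o=status.get_obs();p=o["position"];print(o["clock"],p,o["ft_force"])
w=viewer.camera_model("wrist");s=viewer.camera_model("side")
a=viewer.camera("wrist")[:,:,::-1];b=viewer.camera("side")[:,:,::-1]
for d in(-.02,0,.014,.03): print(d,"wrist",proj(w,p-[0,0,d]),"side",proj(s,p-[0,0,d]))
print("wrist cam centre",-w["R"].T@w["t"],w["R"][2],"roller",proj(w,np.array([.509,.058,.133])))
cv2.imwrite("pics/c4.png",np.hstack([cv2.resize(a[150:330,180:340],(400,450),interpolation=0),cv2.resize(b[110:222,120:220],(400,450),interpolation=0)]))
E
```

```text
2.5 [0.50490149 0.05780622 0.21787907] [-0.93987855 -0.32558335  0.37405632]
-0.02 wrist [252.26973752 250.7080233 ] side [167.05609454 149.24833002]
0 wrist [252.22274874 234.40381505] side [168.41560575 161.85226999]
0.014 wrist [252.19548236 224.94290421] side [169.34106288 170.43212287]
0.03 wrist [252.16867322 215.64064397] side [170.37336332 180.00251316]
wrist cam centre [0.48671207 0.12311776 0.38394061] [ 0.07126109 -0.25652287 -0.96390761] roller [257.33473054 193.25796847]
```

View pics/c4.png

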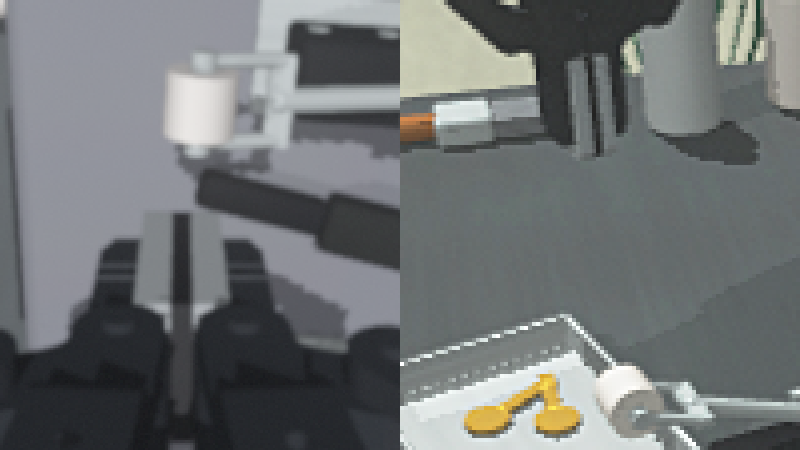

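The tips appear about 20 mm higher in the pictures than `tip_extent` says. I'll approach in steps and set the depth from what I see and feel. The last move was refused, so I'll retry it.

Emit:
{"method": "play_rows", "body": {"plan": [0, 0, 0, 0, 0, 0.02, 0, 0, 0, 0, 0, 0.04, 0, 0, 0, 0, 0, 0.045, 0, 0, 0, 0, 0, 0.045, 0]}}

```text
invalid input
```

```bash
cat > look.py <<'E'
from h import *
import sys
o=status.get_obs();p=o["position"]
f=[]
for i in range(2):
    b=viewer.camera("side")[:,:,::-1];f.append(status.get_obs()["ft_force"])
s=viewer.camera_model("side")
print(o["clock"],p,np.mean(f,0))
for d in(-.02,0,.014): print(d,"side",proj(s,p-[0,0,d]))
u0,v0=155,185
im=b[v0:250,u0:190].astype(int);m=((im.min(2)>135)&(im[:,:,2]-im[:,:,0]>4)).astype(np.uint8)
k,l,st,c=cv2.connectedComponentsWithStats(m)
for i in range(1,k):
    if st[i,4]>15: print("roller blob",st[i]+[u0,v0,0,0,0],c[i]+[u0,v0])
cv2.imwrite(sys.argv[1],cv2.resize(b[120:245,120:270],(600,500),interpolation=0))
E
python3 look.py pics/c5.png
```

```text
2.6 [0.50493204 0.05780658 0.21788044] [-0.14149567 -0.16534546  0.40006488]
-0.02 side [167.07761019 149.24487657]
0 side [168.43675172 161.84871327]
0.014 side [169.36195752 170.42849889]
roller blob [169 201  16  18 119] [176.01680672 208.54621849]
```

View pics/c5.png

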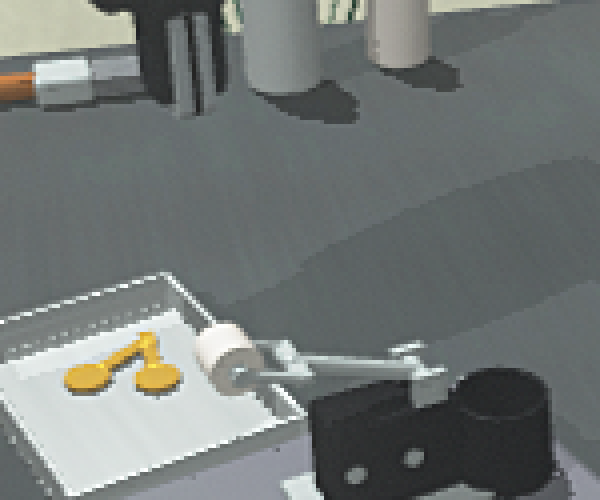

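The move was refused again and nothing has changed: the arm is still above the roller, with the tip at (168,149). I'll send it alone with the squeeze given.

Emit:
{"method": "play_rows", "body": {"plan": [0, 0, 0, 0, 0, 0.02, 0, 0, 0, 0, 0, 0.04, 0, 0, 0, 0, 0, 0.045, 0, 0, 0, 0, 0, 0.045, 0], "squeeze": 20}}

```text
invalid input
```

My mistake: the rows were one number short. Resending with the right count.

Emit:
{"method": "play_rows", "body": {"plan": [0, 0, 0, 0, 0, 0.02, 0, 0, 0, 0, 0, 0, 0.04, 0, 0, 0, 0, 0, 0, 0.045, 0, 0, 0, 0, 0, 0, 0.045, 0]}}

```text
clock: 3.2
position: [0.505, 0.0578, 0.1731]
ee_rot: [0.606, 0.795, -0.0, 0.0]
ft_force: [0.4, -0.2, 0.1]
grip_width: -0.001
grasp_force: 0.0
```

```bash
python3 look.py pics/c6.png
```

```text
3.2 [0.50496902 0.05780336 0.17311952] [ 0.13503092 -0.43813559 -0.01242695]
-0.02 side [170.08444375 176.88981001]
0 side [171.34799437 188.61096571]
0.014 side [172.20898076 196.59778899]
roller blob [169 201  17  18 128] [176.484375  209.4765625]
```

View pics/c6.png

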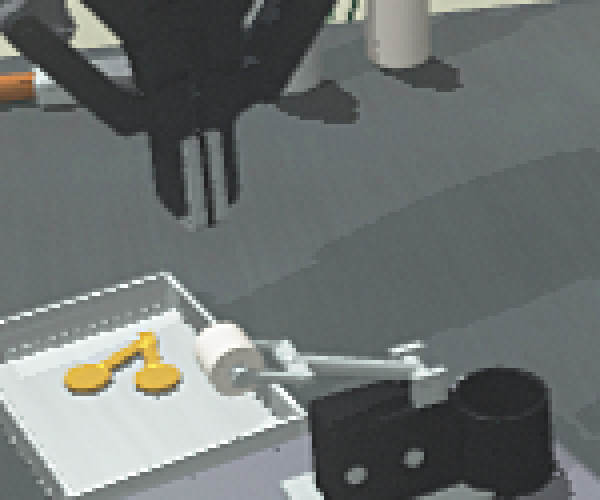

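The side view shows the tip at (171,177), again about 20 mm behind the TCP. That puts the real tip near z ≈ 0.193 and the roller top near 0.144, a gap of about 49 mm. I'll go down 43 mm, then feel for contact.

Emit:
{"method": "play_rows", "body": {"plan": [0, 0, 0, 0, 0.002, 0.02, 0, 0, 0, 0, 0, 0.002, 0.035, 0, 0, 0, 0, 0, 0.002, 0.043, 0, 0, 0, 0, 0, 0.002, 0.043, 0, 0, 0, 0, 0, 0.002, 0.043, 0]}}

```text
clock: 3.92
position: [0.5071, 0.0584, 0.1304]
ee_rot: [0.606, 0.795, 0.0, 0.0]
ft_force: [1.4, 0.4, -0.2]
grip_width: 0.004
grasp_force: 0.0
```

```bash
python3 look.py pics/c7.png
```

```text
3.925 [0.50714639 0.05841666 0.1304087 ] [-0.51377396 -0.62000773  0.46875492]
-0.02 side [174.11267601 201.06812546]
0 side [175.27148072 212.01888396]
0.014 side [176.0618233  219.48765811]
roller blob [169 201  17  18 154] [175.95454545 208.92207792]
```

Emit:
{"method": "play_rows", "body": {"plan": [0, 0, 0, 0, 0, 0.003, 0, 0, 0, 0, 0, 0, 0.006, 0, 0, 0, 0, 0, 0, 0.006, 0]}}

```text
clock: 4.4
position: [0.5066, 0.0584, 0.1236]
ee_rot: [0.606, 0.795, -0.0, -0.0]
ft_force: [-0.5, -0.5, 0.4]
grip_width: -0.002
grasp_force: 0.0
```

```bash
python3 look.py pics/c8.png
```

```text
4.4 [0.50663439 0.05835974 0.12357837] [ 0.07271812 -0.15518425 -0.24559482]
-0.02 side [174.18323239 204.91482037]
0 side [175.33527901 215.75342712]
0.014 side [176.12111287 223.14665575]
roller blob [169 204  17  15 111] [176.04504505 210.64864865]
```

View pics/c8.png

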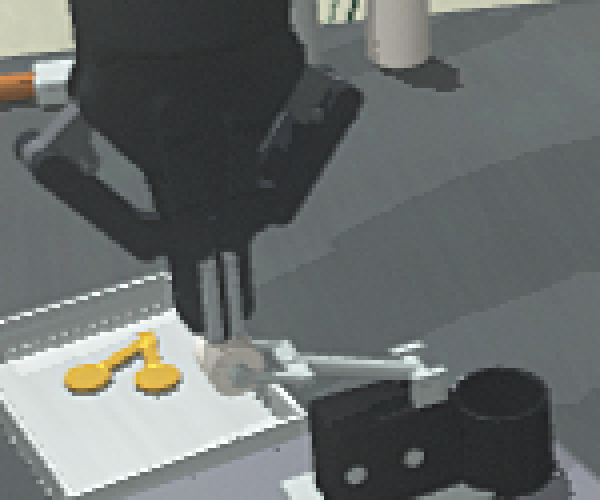

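The tip now covers the top of the roller at about (175,205), with the lever still at rest and no force, so contact is within a few millimetres. I'll press in small steps.

Emit:
{"method": "play_rows", "body": {"plan": [0, 0, 0, 0, 0, 0.003, 0, 0, 0, 0, 0, 0, 0.006, 0, 0, 0, 0, 0, 0, 0.006, 0]}}

```text
clock: 4.88
position: [0.5065, 0.0583, 0.1177]
ee_rot: [0.606, 0.795, -0.0, -0.0]
ft_force: [-2.6, -0.8, 3.4]
grip_width: 0.003
grasp_force: 1.8
```

```bash
cat > f.py <<'E'
from h import *
# roller lower edge in side view + force
b=None;f=[];G=[]
for i in range(4):
    b=viewer.camera("side")[:,:,::-1].astype(float);G.append(b);f.append(status.get_obs()["ft_force"])
o=status.get_obs();b=np.mean(G,0).astype(np.uint8)
r=cv2.imread("pics/s2.png")
# lever arm (rigid, pixel template from rest picture) vertical displacement by matchTemplate: end bracket patch
T=r[208:216,186:194];res=cv2.matchTemplate(b[200:240,180:200],T,cv2.TM_CCOEFF_NORMED)
_,mx,_,l=cv2.minMaxLoc(res);print(o["clock"],o["position"],np.mean(f,0),"bracket shift px",l[0]-6,l[1]-8,mx)
import sys;cv2.imwrite(sys.argv[1],cv2.resize(b[170:245,130:230],(800,600),interpolation=0))
E
python3 f.py pics/c9.png
```

```text
5.075 [0.50678749 0.05836236 0.1179749 ] [-2.85197768 -0.48780595  4.00683937] bracket shift px 0 1 0.8689984083175659
```

Contact: about 4 N upward, roughly 4–5 mm into the press. Continuing down.

Emit:
{"method": "play_rows", "body": {"plan": [0, 0, 0, 0, 0, 0.003, 0, 0, 0, 0, 0, 0, 0.006, 0, 0, 0, 0, 0, 0, 0.008, 0, 0, 0, 0, 0, 0, 0.008, 0]}}

```text
clock: 5.58
position: [0.5068, 0.0584, 0.1097]
ee_rot: [0.606, 0.795, -0.0, -0.0]
ft_force: [-4.0, -0.9, 4.6]
grip_width: 0.001
grasp_force: 2.1
```

```bash
python3 f.py pics/c10.png
```

```text
5.775 [0.50684539 0.05839005 0.10994213] [-4.08773442 -0.55148865  4.48036896] bracket shift px -3 6 0.6220216155052185
```

View pics/c10.png

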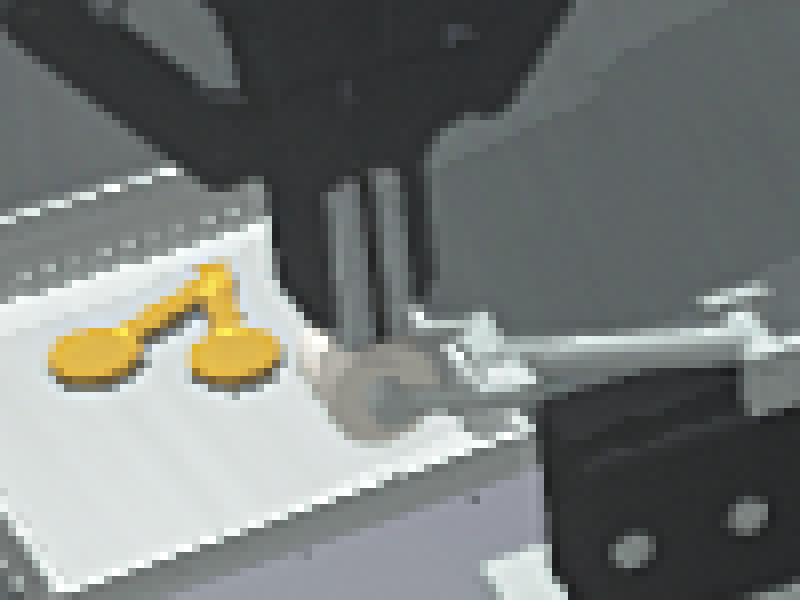

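In the picture the near face of the roller has its centre at (178.1,219.8), against about (179.2,214) at rest, so it is roughly 11–12 mm down with the tool on top. Another 10 mm gives about 22 mm; I'll hold there.

Emit:
{"method": "play_rows", "body": {"plan": [0, 0, 0, 0, 0, 0.003, 0, 0, 0, 0, 0, 0, 0.006, 0, 0, 0, 0, 0, 0, 0.009, 0, 0, 0, 0, 0, 0, 0.01, 0, 0, 0, 0, 0, 0, 0.01, 0, 0, 0, 0, 0, 0, 0.01, 0, 0, 0, 0, 0, 0, 0.01, 0, 0, 0, 0, 0, 0, 0.01, 0, 0, 0, 0, 0, 0, 0.01, 0, 0, 0, 0, 0, 0, 0.01, 0]}}

```text
clock: 7.02
position: [0.5068, 0.0584, 0.0999]
ee_rot: [0.606, 0.795, 0.0, -0.0]
ft_force: [-4.2, -1.0, 4.4]
grip_width: 0.001
grasp_force: 2.5
```

```bash
python3 - <<'E'
from h import *
b=np.mean([viewer.camera("side")[:,:,::-1] for _ in range(4)],0).astype(np.uint8)
o=status.get_obs();print(o["clock"],o["position"],o["ft_force"])
a=cv2.resize(cv2.imread("pics/c10.png"),(100,75),interpolation=0)
T=a[44:56,40:56]  # roller face's lower half + axle in c10
res=cv2.matchTemplate(b[205:245,160:195],T,cv2.TM_CCOEFF_NORMED);_,mx,_,l=cv2.minMaxLoc(res)
print("face shift from c10 px",l[0]+160-170,l[1]+205-214,mx)
# same template back at rest
r=cv2.imread("pics/s2.png");res=cv2.matchTemplate(r[190:245,160:195],T,cv2.TM_CCOEFF_NORMED);_,mx,_,l=cv2.minMaxLoc(res)
print("rest rel c10",l[0]+160-170,l[1]+190-214,mx)
E
```

```text
7.225 [0.50691216 0.05838513 0.09992388] [-4.02680872 -1.59627575  4.49331724]
face shift from c10 px -2 -6 0.5485882759094238
rest rel c10 -7 -22 0.6465705633163452
```

```bash
python3 - <<'E'
from h import *
b=np.mean([viewer.camera("side")[:,:,::-1] for _ in range(3)],0).astype(np.uint8);cv2.imwrite("pics/s11.png",b)
a=cv2.resize(cv2.imread("pics/c10.png"),(100,75),interpolation=0)
col=a[52:54,46:50].reshape(-1,3).mean(0);print("colour",col)
for n,im,u0,v0 in(("rest",cv2.imread("pics/s2.png")[170:245,130:230],130,170),("c10",a,130,170),("now",b[170:245,130:230],130,170)):
    m=(np.abs(im-col).max(2)<22).astype(np.uint8)
    m&=((im[:,:,2].astype(int)-im[:,:,0])>4).astype(np.uint8)
    k,l,st,c=cv2.connectedComponentsWithStats(m,connectivity=8)
    for i in range(1,k):
        if st[i,4]>25: print(n,st[i]+[u0,v0,0,0,0],c[i]+[u0,v0])
# lever arm rod: bright rows along columns 200..216
for n,im in(("rest",cv2.imread("pics/s2.png")),("now",b)):
    print(n,[(u,int(200+np.argmax(im[200:222,u].sum(1).astype(int)))) for u in(196,200,204,208,212,216)])
E
```

```text
colour [130.125 134.625 131.   ]
rest [172 207  14  12  76] [178.         211.86842105]
c10 [171 212  14  13  69] [176.26086957 217.91304348]
now [171 218  12  13  69] [175.88405797 223.5942029 ]
rest [(196, 213), (200, 209), (204, 209), (208, 210), (212, 210), (216, 210)]
now [(196, 216), (200, 215), (204, 214), (208, 214), (212, 213), (216, 212)]
```

The roller face has moved 11.7 px down and 2 px outward, which is about 22 mm (0.26 rad), as wanted. I'll hold a little longer, then lift clear.

Emit:
{"method": "play_rows", "body": {"plan": [0, 0, 0, 0, 0, 0, 0, 0, 0, 0, 0, 0, 0, 0, 0, 0, 0, 0, 0, 0, 0, 0, 0, 0, 0, 0, 0, 0, 0, 0, 0, 0, 0, 0, 0, 0, 0, 0, 0, 0, 0, 0, 0, 0, 0, 0, 0, -0.008, 0, 0, 0, 0, 0, 0, -0.016, 0, 0, 0, 0, 0, 0, -0.024, 0, 0, 0, 0, 0, 0, -0.034, 0, 0, 0, 0, 0, 0, -0.06, 0, 0, 0, 0, 0, 0, -0.09, 0, 0, 0, 0, 0, 0, -0.12, 0, 0, 0, 0, 0, 0, -0.12, 0, 0, 0, 0, 0, 0, -0.12, 0, 0, 0, 0, 0, 0, -0.12, 0]}}

```text
clock: 9.38
position: [0.5063, 0.0583, 0.219]
ee_rot: [0.606, 0.795, -0.001, -0.0]
ft_force: [1.3, 0.1, 0.3]
grip_width: 0.002
grasp_force: 0.0
```

```bash
python3 - <<'E'
from h import *
b=viewer.camera("side")[:,:,::-1];r=cv2.imread("pics/s2.png")
o=status.get_obs();print(o["clock"],o["position"],o["ft_force"],np.abs(o["joint_velocities"]).max())
print("diff from rest, roller/lever region", np.abs(b[198:230,165:230].astype(int)-r[198:230,165:230]).mean(), "plain", np.abs(b[255:300,205:290].astype(int)-r[255:300,205:290]).mean())
print([(u,int(200+np.argmax(b[200:222,u].sum(1).astype(int)))) for u in(196,200,204,208,212,216)])
E
```

```text
9.425 [0.50635066 0.05827492 0.21909623] [ 0.29482234  0.01543186 -1.05710268] 0.0035672302623648428
diff from rest, roller/lever region 0.9655448717948718 plain 1.9314161220043573
[(196, 213), (200, 209), (204, 209), (208, 210), (212, 210), (216, 210)]
```

```bash
python3 -c "
from workcell import manip
print(manip.hand_in())"
```

```text
the job is handed in; nothing more can be done
None
```

I pressed the roller lever about 22 mm (around 0.26 rad, past the click point but short of overtravel), held it there for over a second and let it spring back to rest; the plain lever was left alone, and the job was handed in with the arm clear at about 9.4 s.

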